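# Find the hidden release notch of the cash drawer by touch

## Robot

A 6-joint arm with a two-finger parallel gripper is mounted at the origin on the work surface. World frame = base frame: x ahead of the robot, y to its left, z up, the work surface at z = 0. Lengths are in m, angles in rad, forces in N, time in s.
With the tool pointing down it reaches from about 0.35 to 0.725 m from the base axis. Payload 6 kg.
Tool frame: the origin (TCP) lies on the centre line of the jaws, within the pads' length; the fingertips stand 17 mm ahead of it and the grasp point (between the pads) lies 2 mm behind it; z points along the fingers, y is the direction in which the jaws open and shut (so a half turn about z gives the same grasp; the last joint's range is limited). The gripper opens to 85 mm and grips with 20 to 120 N. Pads are 22 mm wide; open, the fingers measure 114 mm over their backs; the gripper's body (76 mm by 85 mm) begins 54 mm behind the grasp point. The pads swing forward as they close: fully open they stand 13 mm farther back than shut.
Start: joints at [1.656, 0.04, 0.085, 0, -1.615, -0.334], TCP at [0.148, 0.582, 0.248] pointing down, gripper open.
Joint ranges: [-2.56, 2.56], [-1.29, 2.01], [-1.08, 1.49], [-3.29, 1.98], [-2.81, -0.18], [-2.99, 2.99]. Speed limits (rad/s): [2.57, 2.57, 3.01, 3.14, 3.14, 3.14].

## Interface

Orientations are given as a unit quaternion [w, x, y, z].
In Python, from bench import arm gives the robot as it stands.
- The arm moves only by the tool move_arm, never from a script. Its argument "series" is one flat list of numbers, 7 for each row, row after row: the shift along the tool's x, y, z in cm, then the turn, a rotation vector about the tool's x, y, z in rad, then the gripper command: -1 is fully open, 1 is shut, values between are in proportion. In form: [x, y, z, ax, ay, az, grip, x, y, z, ax, ay, az, grip, ...]. A call has 1 to 20 rows; each row is the pose to reach, as a shift and turn from the pose measured when the call began, along the tool's axes at that moment; what a row does not reach only later rows make up. A row lasts 1/12 s, in which the tool goes at most 41.7 mm and 7.16 degrees, less where a joint would pass 70% of its speed; a pose out of reach is approached as far as the arm can. A call with a gripper value outside its range is refused whole. The fingers move at their own pace and stop on an object; "grip_force" is the grip in N (left out, the last holds). Time passes only in rows, so rows that repeat a pose let the fingers close. It gives the time, the measured TCP pose, the force and the opening at its end, in the units of the state.
- arm.read_state(): the state, without advancing time (a new reading comes with each control period).
- arm.get_image(name): name is "scene" or "side" or "wrist"; returns a dict with "img" (384x512x3 uint8, blue, green, red), "mtx" (3x3 intrinsics, pixels), "R" (3x3) and "t" (3): a world point X has camera coordinates R X + t; the wrist camera has in their place "T_tool_cam" (4x4, takes a point from camera to tool coordinates, whose origin is the TCP and whose axes are the flange's). Camera axes: x right, y down, z forward; pixel columns grow to the right and rows downward; lengths in m; the calibration is good to about 2 mm. A picture is of the moment at which its call begins: read the wrist's pose just before it. There is no depth.
- arm.hand_in(): hands the job in, once; it reports no verdict.
The state is a dict: "time": time; "joint_positions": joint angles; "joint_velocities": joint speeds; "joint_efforts": joint torques, N m; "ee_pos": TCP position; "tool_rot": TCP orientation; "ft_force": force on the tool from outside, world axes, zero at the start; "wrist_torque": the same for the moment, N m; "opening": finger opening in m.
Only numpy, scipy, OpenCV 4.12 (cv2) and the standard library are available. Lean on these libraries where they do the work, as an engineer would, in place of code of your own. Each camera call takes 0.05 s, during which the arm holds its last target.

## Task

Open the shop's cash drawer by its hidden release: put the tip of the shut fingers lightly on the left end of the wooden lip along the drawer unit's top front edge, run it along the lip to the right until it comes to the notch, then gently press the key inside the notch all the way down, which drives the drawer out, and take the hand away. Do not pull or push the drawer itself, do not press hard on the lip, and leave the other things on the counter and on the unit where they are.

Things in the scene. Friction and masses are not known exactly. Their poses are not given: they have to be found in the camera images.
- till: Cash drawer unit, a grey metal case fixed to the counter, 457 mm wide (y), lid 80 mm above the counter. A wooden lip runs along its top front edge. Origin: on the counter straight below the middle of the lip (midway along it and in its thickness). x points to the back of the unit, away from the robot, y left along the lip, z up. Case from x = -10 to +290 mm.
- lip_mid_top (a point): Middle of the lip's length and thickness, at the height of its top. The lip is straight and level, 457 mm long (unit's y), 20 mm thick (x); its top is 105 mm above the counter and 25 mm above the lid behind. It is smooth wood but for one notch, 44 mm long, cut through its whole thickness; the notch's middle is anywhere from 92 mm right to 9 mm left of this point.
- lip_left (a point): The left end of the lip (robot's left, the unit's +y), at the height of its top, in the middle of its thickness. The sweep starts on the 60 mm of lip next to this end.
- lip_right (a point): The right end of the lip (the unit's -y), at the height of its top, in the middle of its thickness.
- key (a joint): The wooden key inside the notch, 40 mm long and 18 mm thick, filling the notch up to 10 mm below the lip's top. Value: how far it is pressed down, 0 = up, 0.008 m = fully down (top then 18 mm below the lip's top). Takes about 4 to 6 N, has no return spring and stays where it is left. It drives the drawer, which comes out five times as far as the key goes down.
- drawer (a joint): How far the drawer is out, towards the robot (the unit's -x): 0 = shut, 0.040 m = fully out. It lies under the lip, its front 428 mm wide, from 9 to 69 mm above the counter; at the middle a steel knob, 36 mm above the counter, reaches about 50 mm forward of the lip's middle line when shut. Not to be touched.
- paper_pack: Pack of paper with a red band, 100 x 75 x 45 mm, lying on the lid of the unit; origin at the centre of its underside. Leave alone.
- tin: Metal tin, 64 mm in diameter, 100 mm high, standing on the counter left of the unit; origin at the centre of its underside. Leave alone.
- incense_cup: White cup, 68 mm in diameter, 70 mm high, with incense sticks standing up to 176 mm above the counter, right of the unit; origin at the centre of its underside. Leave alone.

How it is judged:
By the outcome, as a careful person would: the job done as asked, in the order asked, and still so for the second after the job is handed in, with the robot touching nothing.
It also fails if it takes over 72 s, if anything falls off the work surface, if the arm or the gripper's body presses on something with over 40 N, if the wrist force passes 120 N, or if a joint passes its speed limit or range.

## Working session

There is one attempt and no reset: what is moved stays moved. The work goes in short steps, Python scripts to look and compute and a tool call to move; the robot and the scene stay as the last step left them, time stands still between calls to the robot, and variables do not carry over. Pictures are saved under pics/ and viewed, and the job is handed in when it is done.

Besides the shell and the picture viewer there is one more tool, called as name(argument=value, ...), one argument or row to a line, values as JSON. move_arm: Moves the arm, as the interface text tells. Its arguments: {"type":"object","properties":{"series":{"type":"array"},"grip_force":{"type":"number"}},"required":["series"]}

```bash
mkdir -p pics; ls
python3 - <<'E'
from bench import arm
import cv2
s=arm.read_state()
for k,v in s.items(): print(k,v)
for n in ("scene","side","wrist"):
    d=arm.get_image(n); cv2.imwrite(f"pics/{n}0.png",d["img"])
    print(n,d["mtx"].tolist(),{k:d[k].tolist() for k in d if k in("R","t","T_tool_cam")})
E
```

```text
pics
time 0.0
joint_positions [ 1.65565929e+00  4.07953773e-02  8.38061881e-02 -4.77854742e-04
 -1.61546593e+00 -3.33658257e-01]
joint_velocities [-0.00012403  0.0011355  -0.00035839  0.00126172 -0.00059988  0.00178804]
joint_efforts [ 5.06281740e-04 -3.68196094e+01  3.47416127e+01  6.93203196e+00
 -5.25918804e-03 -1.96576298e-05]
ee_pos [0.1476055  0.58125956 0.24728281]
tool_rot [ 8.60887260e-04  9.92273515e-01 -1.24066620e-01 -6.11949039e-05]
ft_force [ 0.89351388 -0.39425574  0.61916403]
wrist_torque [-0.00086521  0.00631246  0.02646937]
opening 0.08556381013104829
scene [[406.751393749634, 0.0, 254.23876055514503], [0.0, 406.751393749634, 193.9628956980829], [0.0, 0.0, 1.0]] {'R': [[-0.2813875065304642, 0.9594377315405969, 0.017329468104971896], [0.6271614490655679, 0.19754465730917103, -0.7534219436508198], [-0.7262847843473969, -0.2011351477609904, -0.6573089565498246]], 't': [0.12755080080558873, -0.29769139630272073, 1.666066987785139]}
side [[377.54689062718836, 0.0, 256.9533739374513], [0.0, 377.54689062718836, 193.38679624959155], [0.0, 0.0, 1.0]] {'R': [[-0.7138291962536603, -0.7002611891171541, -0.00906342055092566], [-0.5257947468491754, 0.5444411584809599, -0.6535470213670339], [0.4625881135109992, -0.4617554460622417, -0.7568316492260319]], 't': [0.42946824669732714, 0.3823684138259999, 0.8382601921320495]}
wrist [[290.94531444568054, 0.0, 259.8512239653432], [0.0, 290.94531444568054, 194.74284842367678], [0.0, 0.0, 1.0]] {'T_tool_cam': [[-0.0006668882856897191, -0.9519172544655943, -0.306354526505974, 0.07800652966338566], [0.9999995188505983, -0.000855218719733968, 0.0004805200449263904, 5.842767657926462e-05], [-0.0007194154478251532, -0.3063540586504879, 0.9519173667865228, -0.12504566551772442], [0.0, 0.0, 0.0, 1.0]]}
```

View pics/scene0.png

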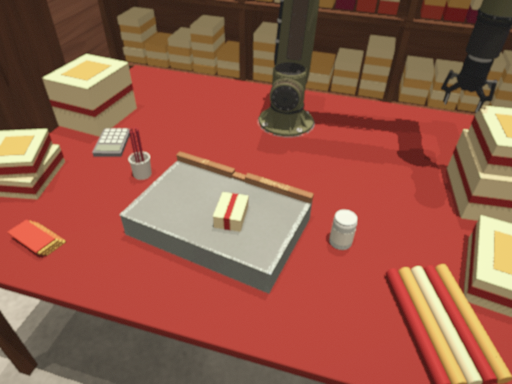

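View pics/side0.png

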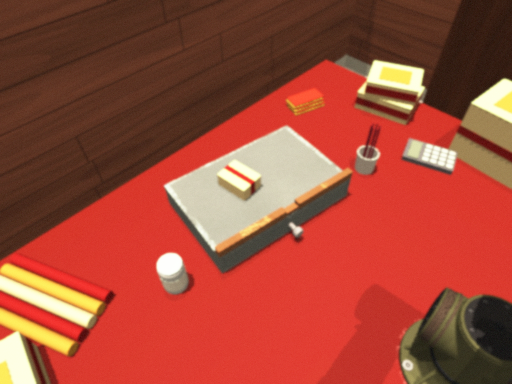

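View pics/wrist0.png

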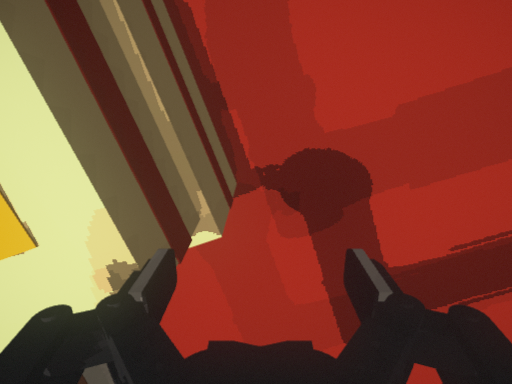

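The scene view, taken from the far side, shows the lip from about (179,157) at its right end to (311,195) at its left, with the notch near (240,175). In the side view it runs from (350,173) to (219,248), with the notch near (290,208). I'll enlarge both.

Run:
```python
import cv2,numpy as np
a=cv2.imread("pics/scene0.png")[145:215,170:320]; b=cv2.imread("pics/side0.png")[160:265,205:360]
cv2.imwrite("pics/sc_z.png",cv2.resize(a,None,fx=5,fy=5,interpolation=cv2.INTER_CUBIC))
cv2.imwrite("pics/si_z.png",cv2.resize(b,None,fx=5,fy=5,interpolation=cv2.INTER_CUBIC))
```

```text
(no output)
```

View pics/sc_z.png

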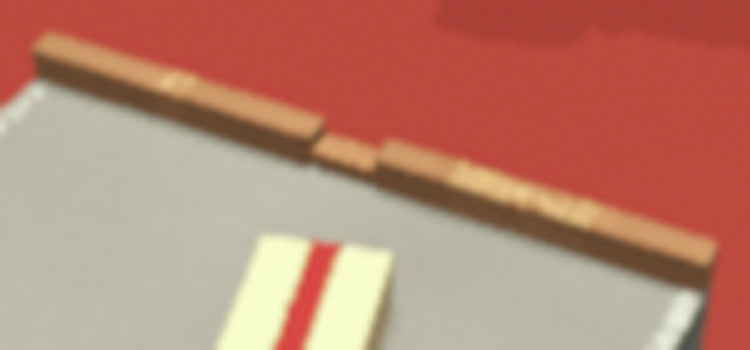

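View pics/si_z.png

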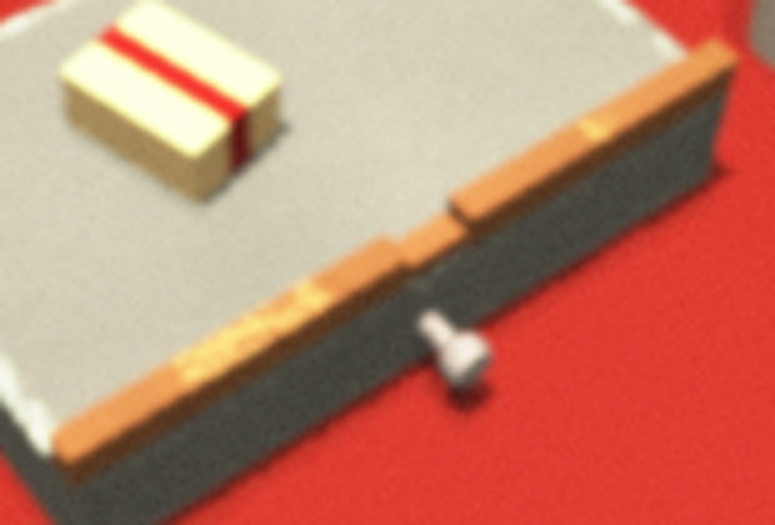

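```bash
cat > h.py <<'E'
import numpy as np
from bench import arm
def ray(d,uv,z):
    r=np.linalg.solve(d["mtx"],[uv[0],uv[1],1]); R,t=np.array(d["R"]),np.array(d["t"])
    c=-R.T@t; w=R.T@r
    return c+w*(z-c[2])/w[2]
E
python3 - <<'E'
from h import *
S=dict(scene=((170,145),dict(Rb=(36,52),Rf=(48,33),Lb=(705,265),Lf=(717,241),nRf=(326,120),nRb=(310,138),nLf=(388,142),nLb=(378,160))),
side=((205,160),dict(Rb=(718,40),Rf=(737,66),Lb=(55,437),Lf=(72,468),nRb=(453,207),nRf=(468,222),nLb=(385,238),nLf=(408,252))))
for n,(o,P) in S.items():
    d=arm.get_image(n);Q={}
    for k,(u,v) in P.items():
        Q[k]=ray(d,((u+.5)/5-.5+o[0],(v+.5)/5-.5+o[1]),.105)
        print(n,k,Q[k].round(4))
    L=(Q['Lb']+Q['Lf'])/2;R=(Q['Rb']+Q['Rf'])/2
    e=(L-R);print('L',L,'R',R,'mid',(L+R)/2,'len',np.linalg.norm(e),'yaw',np.degrees(np.arctan2(-e[0],e[1])),'thick',np.linalg.norm(Q['Lb']-Q['Lf']))
    e/=np.linalg.norm(e)
    print('notch',[(k,round(float((Q[k]-(L+R)/2)@e),4)) for k in Q if k[0]=='n'])
E
```

```text
scene Rb [ 0.4817 -0.2511  0.105 ]
scene Rf [ 0.4601 -0.2525  0.105 ]
scene Lb [0.5559 0.1949 0.105 ]
scene Lf [0.5332 0.1977 0.105 ]
scene nRf [ 0.4931 -0.0525  0.105 ]
scene nRb [ 0.513  -0.0561  0.105 ]
scene nLf [ 0.5025 -0.0097  0.105 ]
scene nLb [ 0.521  -0.0103  0.105 ]
L [0.54453561 0.19629191 0.105     ] R [ 0.47090064 -0.25178287  0.105     ] mid [ 0.50771813 -0.02774548  0.105     ] len 0.45408492984570553 yaw -9.332364292514018 thick 0.022860370646960906
notch [('nRf', -0.0268), ('nRb', -0.0271), ('nLf', 0.0169), ('nLb', 0.0193)]
side Rb [ 0.4772 -0.2529  0.105 ]
side Rf [ 0.4571 -0.2432  0.105 ]
side Lb [0.55   0.1956 0.105 ]
side Lf [0.5309 0.2016 0.105 ]
side nRb [ 0.5056 -0.0504  0.105 ]
side nRf [ 0.493 -0.048  0.105]
side nLb [ 0.5175 -0.0091  0.105 ]
side nLf [ 0.5025 -0.0105  0.105 ]
L [0.54044593 0.19860807 0.105     ] R [ 0.46717636 -0.24807569  0.105     ] mid [ 0.50381115 -0.02473381  0.105     ] len 0.45265308338306326 yaw -9.315277711233524 thick 0.020049891458466293
notch [('nRb', -0.025), ('nRf', -0.0248), ('nLb', 0.0177), ('nLf', 0.0139)]
```

The two views agree within about 4 mm: lip middle at (0.506,-0.026), yaw -9.3°, length about 453 mm against the given 457, notch middle about 4 mm right of the lip middle, and the notch width about right. Next I'll work out the move to above the left end.

```bash
cat >> h.py <<'E'
from scipy.spatial.transform import Rotation as Ro
M=np.array([.506,-.026,.105]); YAW=np.radians(-9.3)
u=np.array([-np.sin(YAW),np.cos(YAW),0]); f=np.array([np.cos(YAW),np.sin(YAW),0])
Rt=np.column_stack([f,-u,[0,0,-1.]])
def pose():
    s=arm.read_state(); q=s["tool_rot"]; return s,np.array(s["ee_pos"]),Ro.from_quat([q[1],q[2],q[3],q[0]]).as_matrix()
def to(target):
    s,p,R=pose()
    print("shift cm",(R.T@(np.array(target)-p)*100).round(2),"turn",Ro.from_matrix(R.T@Rt).as_rotvec().round(4))
def stat():
    s,p,R=pose(); d=p+R@[0,0,.017]-M
    print("t",round(s["time"],2),"tip along lip(left+)",round(d@u*1e3,1),"across",round(d@f*1e3,1),"above lip",round(d[2]*1e3,2),"F",np.round(s["ft_force"],2),"open",round(s["opening"],4))
E
python3 -c "
from h import *
to(M+.195*u+[0,0,.085]); stat()"
```

```text
shift cm [48.   30.62  5.81] turn [ 0.0008 -0.     -0.0865]
t 0.25 tip along lip(left+) 541.5 across -451.8 above lip 125.8 F [-0.18 -0.22 -0.23] open 0.0853
```

move_arm(
  series=[48,30.6,0,0,0,-0.086,1,48,30.6,0,0,0,-0.086,1,48,30.6,0,0,0,-0.086,1,48,30.6,0,0,0,-0.086,1,48,30.6,0,0,0,-0.086,1,48,30.6,0,0,0,-0.086,1,48,30.6,0,0,0,-0.086,1,48,30.6,0,0,0,-0.086,1,48,30.6,0,0,0,-0.086,1,48,30.6,0,0,0,-0.086,1,48,30.6,5.8,0,0,-0.086,1,48,30.6,5.8,0,0,-0.086,1,48,30.6,5.8,0,0,-0.086,1,48,30.6,5.8,0,0,-0.086,1,48,30.6,5.8,0,0,-0.086,1,48,30.6,5.8,0,0,-0.086,1,48,30.6,5.8,0,0,-0.086,1,48,30.6,5.8,0,0,-0.086,1,48,30.6,5.8,0,0,-0.086,1],
  grip_force=30,
)

```text
time: 1.83
ee_pos: [0.5372, 0.1677, 0.1911]
tool_rot: [-0.0, 0.997, -0.08, 0.001]
ft_force: [-0.3, 0.5, -0.3]
opening: -0.0
```

Run:
```python
from h import *
import cv2
stat(); s,p,R=pose(); d=arm.get_image("wrist"); im=d["img"]; np.savez("w1.npz",p=p,R=R,mtx=d["mtx"],T=d["T_tool_cam"])
cv2.imwrite("pics/w1.png",im)
# project lip model
T=np.array(d["T_tool_cam"]); im=im.copy()
for a in (.2285,.018,-.026,-.2285):
  for b in (-.01,.01):
    X=M+a*u+b*f; c=np.linalg.inv(T)@np.r_[R.T@(X-p),1]; 
    if c[2]>0:
        q=d["mtx"]@(c[:3]/c[2]); print(a,b,q[:2].round(1)); cv2.circle(im,tuple(int(round(x)) for x in q[:2]),3,(255,0,0),1)
cv2.imwrite("pics/w1m.png",im)
to(M+.195*u+[0,0,.017+.005]);
```

```text
t 1.83 tip along lip(left+) 196.2 across -0.5 above lip 69.1 F [-0.34  0.52 -0.3 ] open -0.0
0.2285 -0.01 [218.5 218.6]
0.2285 0.01 [217.4 194.3]
0.018 -0.01 [487.2 218.7]
0.018 0.01 [493.5 194.4]
-0.026 -0.01 [543.3 218.8]
-0.026 0.01 [551.2 194.4]
-0.2285 -0.01 [801.5 218.9]
-0.2285 0.01 [816.4 194.6]
shift cm [0.04 0.12 6.4 ] turn [-0.0002 -0.0011  0.0014]
```

View pics/w1m.png

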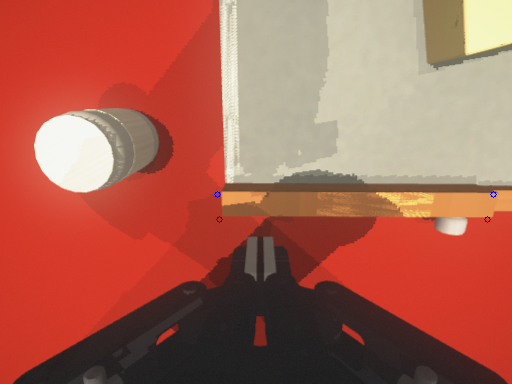

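The wrist view shows the lip's left end near x=222 and rows 191–216, about 2–3 px from the model. I'll zoom in to refine it.

Run:
```python
import cv2
a=cv2.imread("pics/w1.png")
z=lambda x0:cv2.resize(a[180:230,x0:x0+80],None,fx=9,fy=5.5,interpolation=cv2.INTER_NEAREST)
import numpy as np
cv2.imwrite("pics/w1z.png",np.vstack([z(205),z(432)]))
hsv=cv2.cvtColor(a,cv2.COLOR_BGR2HSV)
for x in (235,330,400,420,470,480,505):
    print(x,[tuple(int(t) for t in hsv[r,x]) for r in (186,188,190,192,194,206,208,210,212,214,216,218,220)])
```

```text
235 [(13, 140, 113), (12, 140, 113), (11, 139, 112), (14, 160, 229), (14, 158, 236), (12, 155, 140), (12, 152, 141), (12, 157, 140), (12, 157, 140), (12, 158, 140), (5, 187, 169), (3, 197, 175), (3, 193, 176)]
330 [(12, 119, 105), (13, 121, 105), (13, 122, 100), (13, 155, 176), (13, 155, 168), (13, 161, 170), (13, 160, 163), (13, 160, 178), (13, 160, 169), (13, 163, 189), (9, 172, 154), (3, 184, 136), (4, 184, 136)]
400 [(12, 126, 115), (13, 129, 117), (13, 131, 117), (14, 156, 195), (18, 148, 239), (14, 161, 231), (15, 159, 221), (17, 154, 229), (13, 162, 189), (12, 160, 186), (10, 170, 191), (4, 199, 217), (3, 200, 217)]
420 [(13, 123, 114), (13, 125, 116), (13, 132, 116), (16, 152, 212), (23, 134, 245), (14, 159, 229), (14, 160, 228), (16, 155, 235), (19, 154, 239), (17, 160, 235), (20, 150, 243), (4, 193, 203), (4, 197, 202)]
470 [(12, 123, 112), (12, 126, 113), (12, 121, 114), (13, 147, 160), (14, 157, 230), (14, 159, 229), (14, 159, 230), (14, 160, 229), (14, 159, 229), (14, 160, 229), (14, 159, 229), (3, 195, 215), (3, 193, 215)]
480 [(13, 119, 116), (12, 124, 113), (13, 124, 113), (13, 137, 134), (14, 158, 227), (14, 162, 228), (14, 162, 228), (14, 164, 228), (14, 161, 229), (14, 163, 228), (14, 163, 228), (3, 198, 213), (3, 194, 214)]
505 [(13, 109, 115), (12, 129, 115), (13, 157, 190), (15, 158, 232), (14, 156, 234), (14, 160, 234), (14, 161, 233), (14, 162, 227), (3, 194, 213), (3, 194, 213), (3, 195, 213), (3, 196, 212), (3, 198, 212)]
```

View pics/w1z.png

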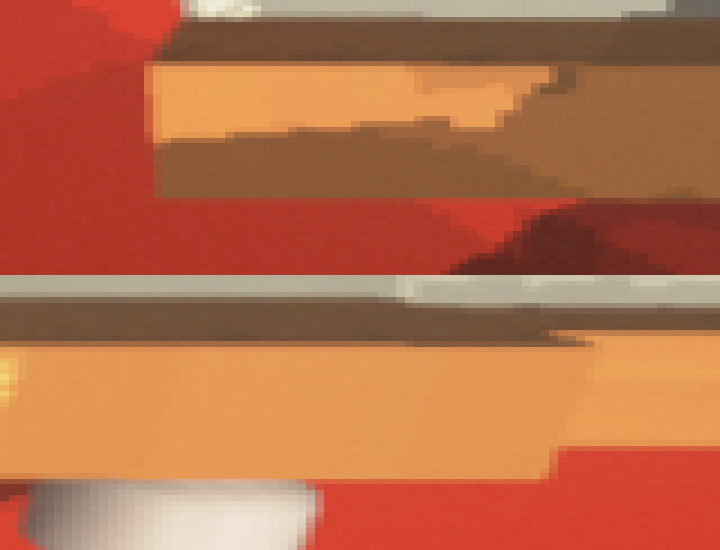

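```bash
python3 - <<'E'
from h import *
d=np.load("w1.npz");p,R,K,T=d["p"],d["R"],d["mtx"],d["T"]
c=p+R@T[:3,3]
Q={}
for k,q in dict(Lb=(221.2,191.3),Lf=(221.8,215.8),nb=(497.3,192),nf=(493,216.8)).items():
    w=R@T[:3,:3]@np.linalg.solve(K,[*q,1]); X=c+w*(.105-c[2])/w[2]; Q[k]=X
    print(k,X.round(4),"along",round((X-M)@u*1e3,1),"across",round((X-M)@f*1e3,1))
print("left end to notch edge",np.linalg.norm(Q['Lf']-Q['nf']),np.linalg.norm(Q['Lb']-Q['nb']))
E
sed -i 's/^M=.*/M=np.array([.506,-.026,.105]); YAW=np.radians(-9.5)/' h.py
sed -i 's/^f=.*//' h.py
python3 - <<'E'
s=open('h.py').read()
s=s.replace("Rt=np.col","M=M-.002*u+.0016*f\nRt=np.col")
open('h.py','w').write(s)
E
python3 -c "
from h import *
stat();to(M+.195*u+[0,0,.017+.006])"
```

```text
Lb [0.5547 0.1945 0.105 ] along 225.5 across 12.4
Lf [0.535  0.1981 0.105 ] along 225.8 across -7.6
nb [ 0.5203 -0.0126  0.105 ] along 15.6 across 11.9
nf [ 0.5   -0.011  0.105] along 13.9 across -8.4
left end to notch edge 0.21196675703992904 0.20992604527587175
t 1.88 tip along lip(left+) 198.2 across -2.8 above lip 69.02 F [ 0.14  0.91 -0.45] open 0.0
shift cm [0.27 0.32 6.3 ] turn [-0.0002 -0.0011  0.0049]
```

move_arm(
  series=[0.27,0.3,3,0,0,0.005,1,0.27,0.3,5,0,0,0.005,1,0.27,0.3,6,0,0,0.005,1,0.27,0.3,6.3,0,0,0.005,1,0.27,0.3,6.3,0,0,0.005,1,0.27,0.3,6.3,0,0,0.005,1,0.27,0.3,6.3,0,0,0.005,1],
)

```text
time: 2.47
ee_pos: [0.5401, 0.1648, 0.1298]
tool_rot: [-0.001, 0.997, -0.083, 0.002]
ft_force: [-0.1, -0.4, -1.0]
opening: -0.0002
```

Run:
```python
from h import *
import cv2
stat()
for n in ("wrist","side"):
    cv2.imwrite(f"pics/{n}2.png",arm.get_image(n)["img"])
a=cv2.imread("pics/side2.png")[190:270,190:290]
cv2.imwrite("pics/side2z.png",cv2.resize(a,None,fx=6,fy=6,interpolation=cv2.INTER_CUBIC))
stat()
```

```text
t 2.47 tip along lip(left+) 195.9 across 0.6 above lip 7.81 F [-0.06 -0.41 -0.98] open -0.0002
t 2.57 tip along lip(left+) 195.7 across 0.5 above lip 7.36 F [-0.69  0.64  0.32] open 0.0001
```

View pics/wrist2.png

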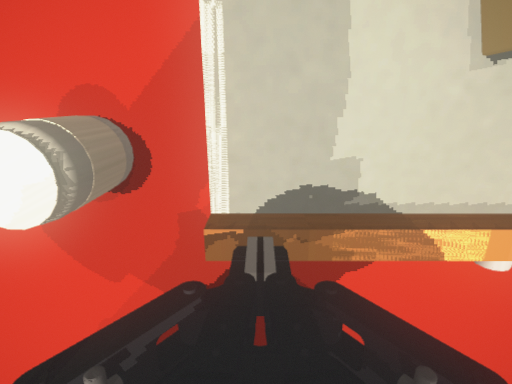

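View pics/side2z.png

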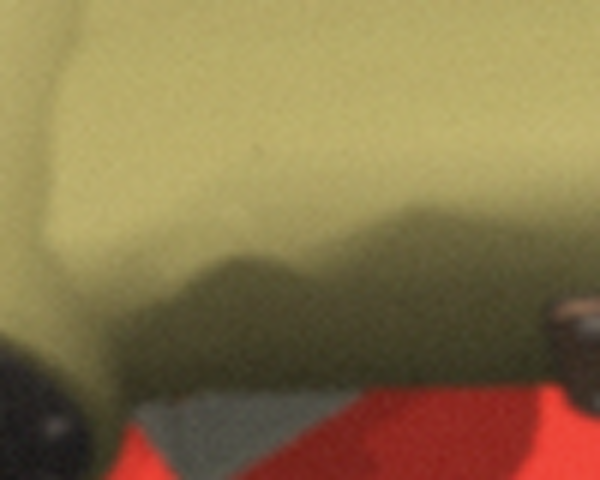

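The fingertip is over the lip's left part and about 7 mm above it, with a force noise of about 1 N. I'll descend slowly.

move_arm(
  series=[0,0,0.2,0,0,0,1,0,0,0.4,0,0,0,1,0,0,0.5,0,0,0,1,0,0,0.6,0,0,0,1,0,0,0.65,0,0,0,1,0,0,0.65,0,0,0,1,0,0,0.65,0,0,0,1],
)

```text
time: 3.15
ee_pos: [0.54, 0.1646, 0.1228]
tool_rot: [-0.001, 0.997, -0.083, 0.001]
ft_force: [0.0, -0.4, 0.4]
opening: -0.0
```

```bash
python3 -c "
from h import *
stat()"
```

```text
t 3.15 tip along lip(left+) 195.6 across 0.5 above lip 0.8 F [ 0.02 -0.36  0.44] open -0.0
```

move_arm(
  series=[0,0,0.05,0,0,0,1,0,0,0.1,0,0,0,1,0,0,0.1,0,0,0,1,0,0,0.1,0,0,0,1],
)

```text
time: 3.48
ee_pos: [0.5401, 0.1646, 0.1222]
tool_rot: [-0.001, 0.997, -0.083, 0.002]
ft_force: [-0.4, -0.2, 3.2]
opening: -0.0001
```

```bash
python3 -c "
from h import *
stat()"
```

```text
t 3.48 tip along lip(left+) 195.7 across 0.6 above lip 0.21 F [-0.35 -0.15  3.23] open -0.0001
```

Contact at about 3 N. First short sweep section.

```bash
python3 -c "
from h import *
s,p,R=pose(); print((R.T@(-u*.04)*1e2).round(4)); to(M+.155*u+[0,0,.0172])"
```

```text
[-3.0e-04  4.0e+00 -6.4e-03]
shift cm [-0.06  4.07 -0.01] turn [-0.0016 -0.0031  0.0001]
```

move_arm(
  series=[0,0.2,0.03,0,0,0,1,0,0.5,0.03,0,0,0,1,0,0.8,0.03,0,0,0,1,0,1.1,0.03,0,0,0,1,0,1.4,0.03,0,0,0,1,0,1.7,0.03,0,0,0,1,0,2.0,0.03,0,0,0,1],
)

```text
time: 4.07
ee_pos: [0.5369, 0.1447, 0.1222]
tool_rot: [-0.001, 0.997, -0.083, 0.002]
ft_force: [0.6, 2.3, 3.1]
opening: 0.0
```

```bash
python3 -c "
from h import *
stat();to(M+.155*u+[0,0,.0172])"
```

```text
t 4.07 tip along lip(left+) 175.5 across 0.8 above lip 0.2 F [0.57 2.32 3.12] open 0.0
shift cm [-0.07  2.05 -0.  ] turn [-0.0021 -0.0037  0.    ]
```

Light contact held at about 3 N. I'll continue to the right.

move_arm(
  series=[-0.01,0.3,0.03,0,0,0,1,-0.02,0.6,0.03,0,0,0,1,-0.03,0.9,0.03,0,0,0,1,-0.04,1.2,0.03,0,0,0,1,-0.05,1.5,0.03,0,0,0,1,-0.06,1.8,0.02,0,0,0,1,-0.06,2.1,0.02,0,0,0,1,-0.06,2.4,0.02,0,0,0,1,-0.06,2.7,0.02,0,0,0,1,-0.06,3.0,0.02,0,0,0,1,-0.06,3.3,0.02,0,0,0,1,-0.06,3.6,0.02,0,0,0,1],
)

```text
time: 5.07
ee_pos: [0.5305, 0.1092, 0.1222]
tool_rot: [-0.001, 0.997, -0.083, 0.002]
ft_force: [-0.2, 3.1, 5.7]
opening: 0.0001
```

```bash
python3 -c "
from h import *
stat();to(M+.1*u+[0,0,.0172])"
```

```text
t 5.07 tip along lip(left+) 139.4 across 0.3 above lip 0.17 F [-0.2   3.09  5.73] open 0.0001
shift cm [-0.02  3.93 -0.01] turn [-0.0024 -0.0041  0.0002]
```

Force is rising to 5.7 N, so I'll ease off.

move_arm(
  series=[0,0.3,0.02,0,0,0,1,0,0.6,0.02,0,0,0,1,0,0.9,0.02,0,0,0,1,0,1.2,0.02,0,0,0,1,0,1.5,0.02,0,0,0,1,0,1.8,0.01,0,0,0,1,0,2.1,0.01,0,0,0,1,0,2.4,0.01,0,0,0,1,0,2.7,0.01,0,0,0,1,0,3.0,0.01,0,0,0,1],
)

```text
time: 5.9
ee_pos: [0.5256, 0.0794, 0.1222]
tool_rot: [-0.001, 0.997, -0.083, 0.002]
ft_force: [0.6, 2.5, 4.9]
opening: 0.0001
```

```bash
python3 -c "
from h import *
stat();to(M+.07*u+[0,0,.0172])"
```

```text
t 5.9 tip along lip(left+) 109.2 across 0.4 above lip 0.15 F [0.64 2.48 4.94] open 0.0001
shift cm [-0.03  3.92 -0.02] turn [-0.0027 -0.0044  0.0003]
```

move_arm(
  series=[0,0.3,0.01,0,0,0,1,0,0.6,0.01,0,0,0,1,0,0.9,0.01,0,0,0,1,0,1.2,0.01,0,0,0,1,0,1.5,0.01,0,0,0,1,-0.01,1.8,0.01,0,0,0,1,-0.02,2.1,0.01,0,0,0,1,-0.02,2.4,0.01,0,0,0,1,-0.02,2.7,0.0,0,0,0,1,-0.03,3.0,0.0,0,0,0,1,-0.03,3.3,0.0,0,0,0,1,-0.03,3.6,0.0,0,0,0,1],
)

```text
time: 6.9
ee_pos: [0.5193, 0.0437, 0.1222]
tool_rot: [-0.001, 0.997, -0.083, 0.002]
ft_force: [0.7, 2.9, 4.7]
opening: -0.0001
```

```bash
python3 -c "
from h import *
import cv2
stat()
s,p,R=pose();d=arm.get_image('wrist');cv2.imwrite('pics/w3.png',d['img']);np.savez('w3.npz',p=p,R=R,mtx=d['mtx'],T=d['T_tool_cam']);stat();to(M-.004*u+[0,0,.0172])"
```

```text
t 6.9 tip along lip(left+) 73.0 across 0.1 above lip 0.15 F [0.69 2.89 4.75] open -0.0001
t 6.95 tip along lip(left+) 72.5 across 0.1 above lip 0.17 F [0.41 1.54 5.07] open 0.0002
shift cm [-0.    7.65 -0.02] turn [-0.0026 -0.0045  0.    ]
```

View pics/w3.png

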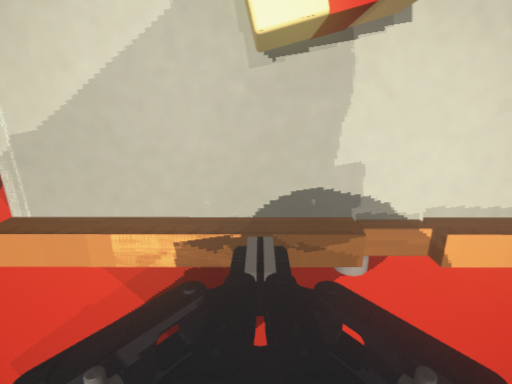

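Run:
```python
import cv2
a=cv2.imread("pics/w3.png")[210:280,340:460]
a=cv2.convertScaleAbs(a,alpha=1.4)
cv2.imwrite("pics/w3z.png",cv2.resize(a,None,fx=6.5,fy=6.5,interpolation=cv2.INTER_NEAREST))
from h import *
d=np.load("w3.npz");p,R,K,T=d["p"],d["R"],d["mtx"],d["T"]
c=p+R@T[:3,3]
for x in (360,364,368,430,436,442):
  for y in (234,266):
    w=R@T[:3,:3]@np.linalg.solve(K,[x,y,1]); X=c+w*(.105-c[2])/w[2]
    print(x,y,"along",round((X-M)@u*1e3,1),"across",round((X-M)@f*1e3,1))
```

```text
360 234 along 19.2 across 10.2
360 266 along 17.1 across -9.3
364 234 along 17.0 across 10.2
364 266 along 14.9 across -9.3
368 234 along 14.9 across 10.2
368 266 along 12.7 across -9.3
430 234 along -18.3 across 10.2
430 266 along -21.8 across -9.3
436 234 along -21.6 across 10.2
436 266 along -25.1 across -9.3
442 234 along -24.8 across 10.2
442 266 along -28.4 across -9.3
```

View pics/w3z.png

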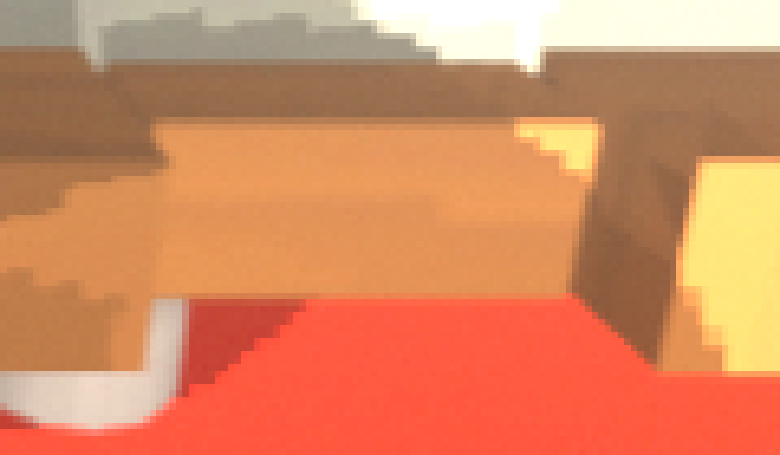

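The wrist view puts the notch from +16 to -28 mm along the lip. That is 44 mm wide, as given, with its middle at about -6 mm, so I'll keep sweeping.

move_arm(
  series=[0,0.3,0.01,0,0,0,1,0,0.6,0.01,0,0,0,1,0,0.9,0.01,0,0,0,1,0,1.2,0.01,0,0,0,1,0,1.5,0.01,0,0,0,1,0,1.8,0.0,0,0,0,1,0,2.1,0.0,0,0,0,1,0,2.4,0.0,0,0,0,1,0,2.7,0.0,0,0,0,1,0,3.0,0.0,0,0,0,1,0,3.3,0.0,0,0,0,1,0,3.6,0.0,0,0,0,1],
)

```text
time: 7.95
ee_pos: [0.5132, 0.0076, 0.1221]
tool_rot: [-0.001, 0.997, -0.083, 0.002]
ft_force: [1.3, 3.5, 4.8]
opening: -0.0003
```

```bash
python3 -c "
from h import *
stat();to(M-.006*u+[0,0,.0172])"
```

```text
t 7.95 tip along lip(left+) 36.4 across 0.1 above lip 0.14 F [1.3  3.48 4.82] open -0.0003
shift cm [-0.    4.23 -0.02] turn [-0.0027 -0.0045  0.0001]
```

move_arm(
  series=[0,0.3,0.01,0,0,0,1,0,0.6,0.01,0,0,0,1,0,0.9,0.01,0,0,0,1,0,1.2,0.01,0,0,0,1,0,1.5,0.01,0,0,0,1,0,1.8,0.01,0,0,0,1,0,2.1,0.01,0,0,0,1,0,2.4,0.01,0,0,0,1,0,2.7,0.01,0,0,0,1,0,3.0,0.01,0,0,0,1,0,3.2,0.01,0,0,0,1,0,3.4,0.01,0,0,0,1,0,3.6,0.01,0,0,0,1,0,3.6,0.01,0,0,0,1],
)

```text
time: 9.12
ee_pos: [0.507, -0.0284, 0.1215]
tool_rot: [-0.001, 0.997, -0.083, 0.002]
ft_force: [0.7, 0.9, 0.4]
opening: -0.0002
```

```bash
python3 -c "
from h import *
stat();to(M-.006*u+[0,0,.0172])"
```

```text
t 9.12 tip along lip(left+) -0.2 across -0.2 above lip -0.5 F [0.73 0.87 0.36] open -0.0002
shift cm [ 0.03  0.58 -0.07] turn [-0.0022 -0.0036 -0.0004]
```

The tip dropped 0.65 mm and the force went to zero, so it's over the notch. I'll centre it, lower it part way and check.

move_arm(
  series=[0.02,0.3,0,0,0,0,1,0.03,0.5,0,0,0,0,1,0.03,0.55,0,0,0,0,1,0.03,0.55,0.2,0,0,0,1,0.03,0.55,0.4,0,0,0,1,0.03,0.55,0.5,0,0,0,1,0.03,0.55,0.5,0,0,0,1,0.03,0.55,0.5,0,0,0,1],
)

```text
time: 9.78
ee_pos: [0.5063, -0.0338, 0.1164]
tool_rot: [-0.001, 0.997, -0.083, 0.002]
ft_force: [0.5, -0.5, 0.7]
opening: -0.0001
```

```bash
python3 -c "
from h import *
import cv2
stat()
d=arm.get_image('wrist');cv2.imwrite('pics/w4.png',cv2.resize(d['img'][150:300,150:380],None,fx=3.4,fy=3.4))
stat()"
```

```text
t 9.78 tip along lip(left+) -5.6 across 0.1 above lip -5.64 F [ 0.55 -0.49  0.74] open -0.0001
t 9.83 tip along lip(left+) -5.6 across 0.1 above lip -5.53 F [ 0.32  0.33 -0.12] open 0.0002
```

View pics/w4.png

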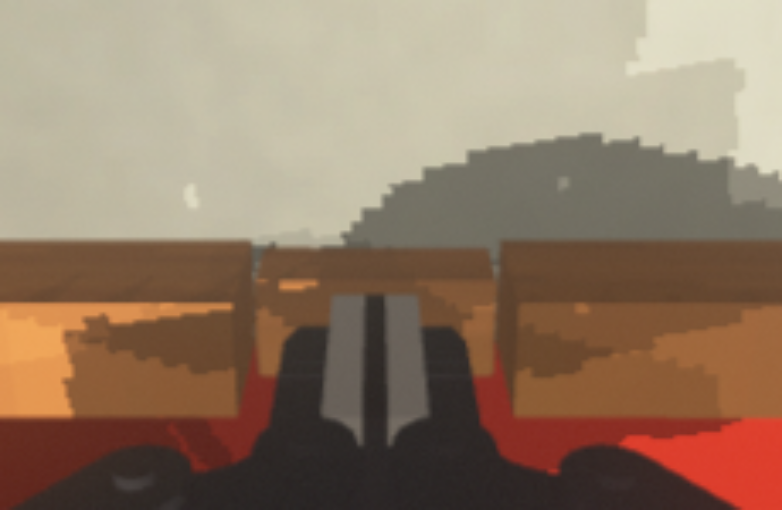

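The fingers sit centred in the notch: the walls are at x≈240 and 505 in the crop and the fingers' middle is at 375. Now pressing slowly.

move_arm(
  series=[0,0,0.1,0,0,0,1,0,0,0.2,0,0,0,1,0,0,0.3,0,0,0,1,0,0,0.4,0,0,0,1,0,0,0.5,0,0,0,1,0,0,0.6,0,0,0,1,0,0,0.7,0,0,0,1,0,0,0.7,0,0,0,1],
)

```text
time: 10.5
ee_pos: [0.5065, -0.0338, 0.1095]
tool_rot: [-0.001, 0.997, -0.083, 0.002]
ft_force: [-1.4, 0.0, 2.9]
opening: 0.0003
```

```bash
python3 -c "
from h import *
stat()"
```

```text
t 10.5 tip along lip(left+) -5.6 across 0.2 above lip -12.48 F [-1.44  0.02  2.86] open 0.0003
```

move_arm(
  series=[0,0,0.08,0,0,0,1,0,0,0.16,0,0,0,1,0,0,0.24,0,0,0,1,0,0,0.32,0,0,0,1,0,0,0.4,0,0,0,1,0,0,0.48,0,0,0,1,0,0,0.52,0,0,0,1,0,0,0.52,0,0,0,1],
)

```text
time: 11.17
ee_pos: [0.5065, -0.0338, 0.1042]
tool_rot: [-0.001, 0.997, -0.083, 0.002]
ft_force: [-2.1, 0.1, 3.0]
opening: 0.0001
```

```bash
python3 -c "
from h import *
stat()"
```

```text
t 11.17 tip along lip(left+) -5.6 across 0.2 above lip -17.82 F [-2.09  0.1   2.95] open 0.0001
```

move_arm(
  series=[0,0,0.03,0,0,0,1,0,0,0.05,0,0,0,1,0,0,0.05,0,0,0,1],
)

```text
time: 11.42
ee_pos: [0.5065, -0.0338, 0.1042]
tool_rot: [-0.001, 0.997, -0.083, 0.002]
ft_force: [-3.0, 0.4, 5.9]
opening: -0.0002
```

```bash
python3 -c "
from h import *
stat()"
```

```text
t 11.42 tip along lip(left+) -5.6 across 0.3 above lip -17.85 F [-2.97  0.37  5.86] open -0.0002
```

move_arm(
  series=[0,0,0.05,0,0,0,1,0,0,0.1,0,0,0,1,0,0,0.1,0,0,0,1],
)

```text
time: 11.67
ee_pos: [0.5066, -0.0338, 0.1041]
tool_rot: [-0.001, 0.997, -0.083, 0.002]
ft_force: [-4.5, 0.9, 9.1]
opening: 0.0002
```

```bash
python3 -c "
from h import *
stat()"
```

```text
t 11.67 tip along lip(left+) -5.6 across 0.3 above lip -17.86 F [-4.48  0.88  9.13] open 0.0002
```

The key is at its stop: 9 N now, above the 4–6 N it needs, and no more travel (18.0 mm below the lip top as felt). I'll lift straight up.

move_arm(
  series=[0,0,-0.5,0,0,0,1,0,0,-1.5,0,0,0,1,0,0,-3,0,0,0,1,0,0,-5,0,0,0,1,0,0,-7,0,0,0,1,0,0,-9,0,0,0,1,0,0,-11,0,0,0,1,0,0,-13,0,0,0,1,0,0,-14,0,0,0,1,0,0,-14,0,0,0,1,0,0,-14,0,0,0,1],
)

```text
time: 12.58
ee_pos: [0.506, -0.0338, 0.2437]
tool_rot: [-0.001, 0.997, -0.083, 0.002]
ft_force: [-0.0, -0.7, -0.5]
opening: -0.0002
```

```bash
python3 -c "
from h import *
import cv2
stat()
for n in ('wrist','side','scene'): cv2.imwrite(f'pics/{n}5.png',arm.get_image(n)['img'])"
```

```text
t 12.58 tip along lip(left+) -5.6 across -0.3 above lip 121.73 F [-0.01 -0.66 -0.46] open -0.0002
```

View pics/wrist5.png

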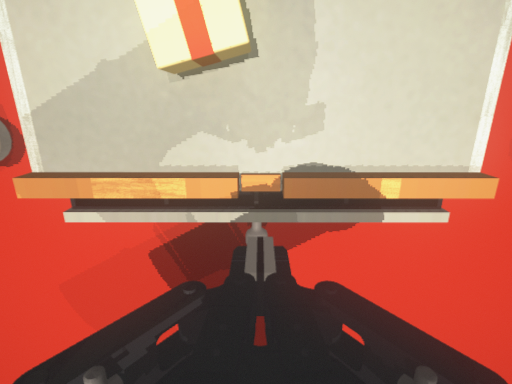

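View pics/scene5.png

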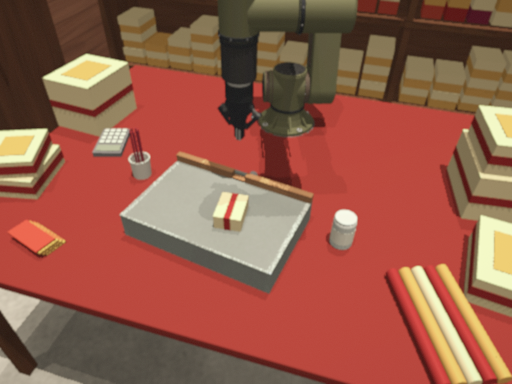

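View pics/side5.png

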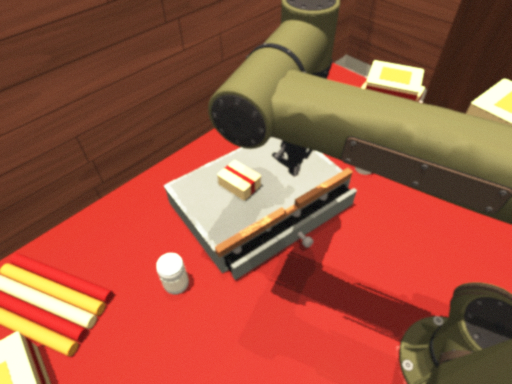

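The drawer is out and the pack, tin and cup look unmoved. I'll check the travel from the knob in the side views, about (296,232) before and (306,241) after.

Run:
```python
from h import *
import cv2
a=cv2.imread('pics/side0.png');b=cv2.imread('pics/side5.png')
cv2.imwrite('pics/k.png',np.hstack([cv2.resize(i[200:260,275:325],None,fx=8,fy=8,interpolation=cv2.INTER_CUBIC) for i in (a,b)]))
d=arm.get_image('side')
s,p,R=pose();w=arm.get_image('wrist');T=w["T_tool_cam"];c=p+R@T[:3,3]
for y,z in ((211,.069),(221.5,.069)):
    v=R@T[:3,:3]@np.linalg.solve(w["mtx"],[150,y,1]);X=c+v*(z-c[2])/v[2];print("drawer edge across",((X-M)@f*1e3).round(1))
for n in (('side'),('scene')):
    x=cv2.imread(f'pics/{n}0.png').astype(int);y=cv2.imread(f'pics/{n}5.png').astype(int)
    for nm,r in (dict(side=dict(pack=(155,202,212,268),tin=(245,300,150,195)),scene=dict(pack=(185,240,205,255),tin=(203,255,322,365),cup=(122,185,122,160)))[n]).items():
        print(n,nm,"mean diff",np.abs(x-y)[r[0]:r[1],r[2]:r[3]].mean().round(2))
```

```text
drawer edge across -37.2
drawer edge across -49.6
side pack mean diff 12.11
side tin mean diff 12.07
scene pack mean diff 6.31
scene tin mean diff 0.6
scene cup mean diff 0.67
```

View pics/k.png

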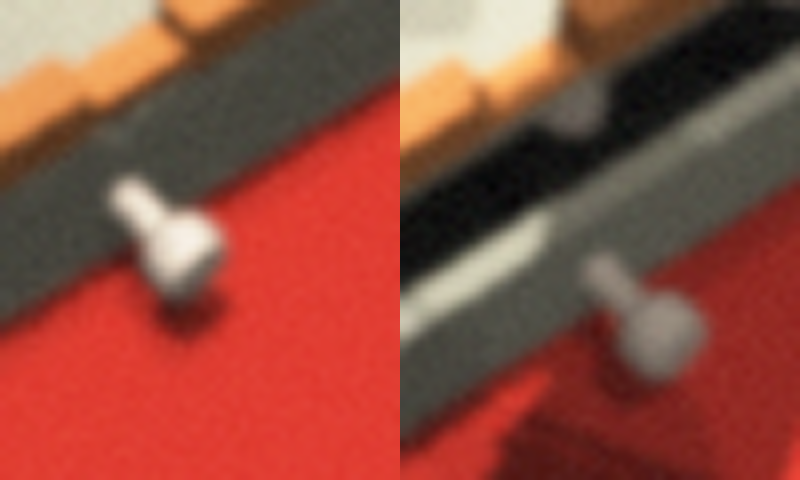

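Run:
```python
from h import *
import cv2
d=arm.get_image('side')
a=ray(d,(298.1,231.2),.036);b=ray(d,(307.7,241.9),.036);print("knob moved mm",((b-a)@f*1e3).round(1),((b-a)@u*1e3).round(1))
x=cv2.imread('pics/side0.png');y=cv2.imread('pics/side5.png')
for n,(r0,r1,c0,c1) in dict(pack=(155,202,212,268),tin=(245,300,150,195)).items():
    g=lambda i:np.float32(cv2.cvtColor(i[r0:r1,c0:c1],cv2.COLOR_BGR2GRAY))
    print(n,cv2.phaseCorrelate(g(x),g(y),cv2.createHanningWindow((c1-c0,r1-r0),cv2.CV_32F)))
stat()
```

```text
knob moved mm -42.0 1.8
pack ((0.1006031272197987, -0.022161752593309103), 1.0487602409389285)
tin ((0.6476858517696868, -0.07747994735455421), 0.8908906696460865)
t 12.88 tip along lip(left+) -6.0 across -0.5 above lip 121.18 F [-0.04 -0.77 -0.29] open -0.0001
```

```bash
python3 -c "
from bench import arm
print(arm.hand_in())"
```

```text
the job is handed in; nothing more can be done
None
```

The drawer is open by its hidden release, the hand is clear, and I handed the job in at about 13 s.

- **Sweep:** I put the shut fingers down 33 mm from the lip's left end and ran them right. The vertical force read 3 to 6 N at the end of each stretch, and I did not read it in between. At the notch the tip dropped about 0.65 mm and the force went to zero. I then centred the tip in the notch, about 6 mm right of the lip's middle.
- **Press:** The key moved at about 3 N and stopped 18 mm below the lip's top, as it should when fully down. I checked the stop with up to 9 N vertically, and it gave no further travel. I then lifted the hand straight up, and the wrist force is back to about zero.
- **Drawer:** The wrist view puts the drawer front 39.6 mm out, and the knob moved about 42 mm in the side view. The target is 40 mm, so both agree within the calibration.
- **Other things:** The tin and cup are unchanged in the scene view, and the pack shifted 0.1 px in the side view.
- **Checks that disagreed:**
  - The tin shows a 0.6 px shift in the side view. I put this down to changed lighting, since the scene view shows none.
  - The brightness of the pack changed in both views and of the tin in the side view, most likely from the arm's shadow.
  - The first estimates of the lip's position from the two fixed cameras differed by about 4 mm. I refined them with the wrist camera before touching the lip.

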